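# Fit the crank to the router lift

### The arm

A 6-joint arm with a two-finger parallel gripper is mounted at the origin on the work surface. World frame = base frame: x ahead of the robot, y to its left, z up, the work surface at z = 0. Lengths are in mm, angles in rad, forces in N, time in s.
With the tool pointing down it reaches from about 425 to 950 mm from the base axis. Payload 3.5 kg.
Tool frame: the origin (TCP) lies where the fingers leave the gripper's body, on its centre line; the fingertips stand 73 mm ahead of it and the grasp point (between the pads) lies 54 mm ahead of it; z points along the fingers, y is the line along which they close (so a half turn about z gives the same grasp; the last joint's range is limited). The gripper opens to 85 mm and grips with 20 to 120 N. Pads are 22 mm wide; open, the fingers measure 114 mm over their backs; the gripper's body (76 mm by 85 mm) begins 54 mm behind the grasp point. The pads swing forward as they close: fully open they stand 13 mm farther back than shut.
Start: joints at [1.086, 0.286, 1.577, -0, 1.279, -0.15], TCP at [221.755, 637.52, 303.925] pointing down, gripper open.
Joint ranges: [-2.77, 2.77], [-0.9, 2.22], [0.21, 2.48], [-1.53, 4.67], [0.24, 2.81], [-2.84, 2.84]. Speed limits (rad/s): [2.79, 2.79, 3.14, 3.14, 3.14, 3.14].

### API

Orientations are given as a unit quaternion [w, x, y, z].
In Python, from station import monitor, cams, r gives the robot as it stands.
- The arm moves only by the tool servo_tool, never from a script. Its argument "plan" is a list of rows, each an object of numbers: "wx", "wy", "wz": the turn, a rotation vector about the tool's x, y, z in degrees; "x", "y", "z": the shift along the tool's x, y, z in mm; "grip": the finger opening in mm, from 0 to 85.4. A call has 1 to 12 rows; each row shifts and turns the commanded pose from where the row before left it, along the tool's axes as they then stand; what a row does not reach is not made up. A row lasts 1/8 s, in which the tool goes at most 62.5 mm and 10.7 degrees, less where a joint would pass 70% of its speed; a pose out of reach is approached as far as the arm can. A call with a gripper value outside its range is refused whole. The fingers move at their own pace and stop on an object; "squeeze" is the grip in N (left out, the last holds). Time passes only in rows, so rows that do not move let the fingers close. It gives the time, the measured TCP pose, the force, the opening and the grip force at its end, in the units of the state.
- monitor.observe(): the state, without advancing time (a new reading comes with each control period).
- cams.camera(name): name is "side" or "top" or "wrist"; returns a dict with "image" (384x512x3 uint8, blue, green, red), "fx", "fy", "cx", "cy" (pixels), "k1" (the pictures are not rectified: a ray, as slopes to the right and down, at radius r is drawn at 1 + k1 r^2 times it, then the intrinsics apply), "R" (3x3) and "t" (3): a world point X has camera coordinates R X + t. Camera axes: x right, y down, z forward; pixel columns grow to the right and rows downward; lengths in mm; the calibration is good to about 2 mm. A picture is of the moment at which its call begins. There is no depth.
- r.job_done(): hands the job in; it is judged then, once.
The state is a dict: "time_s": time; "joints": joint angles; "joint_vel": joint speeds; "joint_efforts": joint torques, N m; "tcp_pos": TCP position; "ee_rot": TCP orientation; "force": force on the tool from outside, world axes, zero at the start; "wrist_torque": the same for the moment, N m; "grip_width": opening from 0.0 (shut) to 1.0 (fully open); "finger_force": force on a finger pad.
Only numpy, scipy, OpenCV 4.12 (cv2) and the standard library are available. Lean on these libraries where they do the work, as an engineer would, in place of code of your own. Each camera call takes 0.05 s, during which the arm holds its last target. There are 200 camera calls.

### The job

Snap the crank (the key with a single arm and a wooden knob) forward out of its spring clip in the rack and fit it on the spindle of the router lift, its flat matched to the spindle's flat, pushed fully home so that it sits flush and upright on the spindle's flange. Let go of it, and leave the T-handled key in its clip and everything else on the bench where it is.

Things in the scene. Friction and masses are not known exactly. Their poses are not given: they have to be found in the camera images.
- crank: Steel crank, about 0.4 kg, upright in one of the rack's clips: socket at the foot (diameter 40 mm, 55 tall), neck (diameter 24, 55 to 83 mm up), rectangular head (83 to 117 mm up), one arm (16 mm wide, 93 to 107 mm up) along +x to a wooden knob (diameter 27, top 143 mm up) 106 mm from the axis. Origin: centre of the foot; z up the axis, x to the knob.
- crank_head (a point): Centre of the crank's head, on its axis 100 mm above the foot. The head is 30 mm along x, 26 mm along y and 34 mm high; its faces +y and -y are clear to grip. Axes as the crank's.
- crank_bore (a point): Centre of the mouth of the D-shaped bore in the crank's foot, open below, 45 mm deep, diameter 26.4 mm, one flat 7.7 mm from the axis on the arm's side (+x). Axes as the crank's.
- tkey: T-handled steel key, left in the other clip: socket, neck and head as the crank's, but a straight bar 130 mm long (along x, 93 to 107 mm up) through the head and no knob. Origin: centre of its foot; z up.
- spindle: Locked upright spindle on the lift: D-shaped steel shaft, diameter 24 mm, one flat 6.5 mm from the axis, 38 mm tall, top 3 mm chamfered, on a flange of diameter 60 mm. A pointer tongue at the flange (12 mm wide, tip 61 mm from the axis) points the way the flat faces. Origin: on the axis in the flange's top face, where the crank's foot must rest; z up, x the way the flat faces.
- rack: Fixed wooden key rack: base 100 mm (x) by 270 mm (y), 15 mm thick, on which the keys stand; backboard 100 mm tall, 38 mm behind the clips. Origin: centre of the base's underside; z up. Its front, and the clips' mouths, face its -x.
- clip0 (a point): One sprung steel C-clip, about 44 mm wide, round a key's neck, at the rack's y = -65 mm; centre of the clip, its top 7 mm above this point and 7 mm below the key's head. A key has 7 mm of free height, so it cannot be lifted out; a forward pull (rack's -x) of 12 to 16 N opens the jaws, and 30 mm forward the neck is free of them. Axes as the rack's.
- clip1 (a point): The other clip, the same, at the rack's y = +65 mm. Either may hold the crank.
- lift: Fixed router lift: low grey housing with an aluminium plate 180 mm (x) by 230 mm (y), 60 mm tall; wooden fence 30 mm high along its +x edge; spindle at y = -50 mm, router collet 38 mm tall at y = +55 mm. Origin: centre of its underside; z up.
- offcut: dark wood offcut, 40 x 150 x 25 mm, lying across the front of the rack; origin: centre of its underside
- wrench: open-ended steel wrench, 130 mm long, lying on the lift's plate; origin: its underside
- glue: yellow glue bottle, diameter 60 mm, 165 mm tall, standing on the bench between rack and lift; origin: centre of its underside
- oil: amber jar, diameter 68 mm, 100 mm tall, standing on the bench; origin: centre of its underside
- sander: cork sanding block, 65 x 110 x 40 mm; origin: centre of its underside
- can: white can of finish, diameter 56 mm, 140 mm tall, standing on the bench just behind the lift; origin: centre of its underside
- tape: roll of tape lying flat, outer diameter 104 mm, 25 mm high; origin: centre of its underside
Mind the look-alikes: they are no part of the job. What is shaped like the crank but pink is not meant.

How it is judged (in metres and radians):
On the way:
1. the crank is forward of the rack's clips by more than 30 mm (x of crank in the frame of rack below -0.03 m), for 0.1 s.
At the end, for the whole second after the job is handed in: The crank rests on the spindle: foot within 2.5 mm of the flange face, 3 mm of the axis, upright within 0.05 rad, arm in line with the flat within 0.2 rad, at rest; T-key within 25 mm and offcut, wrench, glue, oil, sander, can, tape within 30 mm of their starts, tilted under 0.5 rad (horizontal distance between crank and spindle below 0.003 m and z of crank in the frame of spindle between -0.0025 and 0.0025 m and angle between crank's own z axis and vertical below 0.05 rad and angle between the x axis of crank and the x axis of spindle, either way round below 0.2 rad and linear speed of crank below 0.02 m/s and distance of each of offcut, wrench, glue, oil, sander, can, tape from where it was at the start of the episode below 0.03 m and angle between each of offcut, wrench, glue, oil, sander, can, tape's own z axis and vertical below 0.5 rad and distance of tkey from where it was at the start of the episode below 0.025 m); the robot touches nothing.
It fails at once if the T-handled key is pulled out of its clip or moved by more than 25 mm (distance of tkey from where it was at the start of the episode above 0.025 m).
It fails at once if the offcut, wrench, glue, oil, sander, can or tape is moved by more than 30 mm or tipped over (distance of any of offcut, wrench, glue, oil, sander, can, tape from where it was at the start of the episode above 0.03 m or angle between any of offcut, wrench, glue, oil, sander, can, tape's own z axis and vertical above 0.5 rad).
It also fails if it takes over 51 s, if anything falls off the work surface, if the arm or the gripper's body presses on something with over 40 N, if the wrist force passes 120 N, or if a joint passes its speed limit or range.

## Working session

There is one attempt and no reset: what is moved stays moved. The work goes in short steps, Python scripts to look and compute and a tool call to move; the robot and the scene stay as the last step left them, time stands still between calls to the robot, and variables do not carry over. Pictures are saved under pics/ and viewed, at most 10 in all, crops included, and the job is handed in when it is done.

Besides the shell and the picture viewer there is one more tool, called after "Request:" as a command line: name --argument value ..., lists and objects as JSON in quotes. servo_tool: Moves the arm, as the interface text tells. Its arguments: {"type":"object","properties":{"plan":{"type":"array","items":{"type":"object","properties":{"wx":{"type":"number"},"wy":{"type":"number"},"wz":{"type":"number"},"x":{"type":"number"},"y":{"type":"number"},"z":{"type":"number"},"grip":{"type":"number"}}}},"squeeze":{"type":"number"}},"required":["plan"]}

```bash
ls; mkdir -p pics; python3 - <<'E'
from station import monitor,cams,r
import cv2,pickle
s=monitor.observe();print(s)
d={}
for n in("top","side","wrist"):
    c=cams.camera(n);d[n]=c;cv2.imwrite(f"pics/{n}0.png",c["image"])
    print(n,c["fx"],c["cx"],c["cy"],c["k1"],c["R"],c["t"])
pickle.dump(d,open("c0.pkl","wb"))
import numpy as np
im=np.hstack([d["top"]["image"],d["side"]["image"]])
E
```

```text
pics
{'time_s': 0.0, 'joints': array([ 1.08600220e+00,  2.87165426e-01,  1.57820312e+00,  2.25567395e-05,
        1.27858924e+00, -1.49996684e-01]), 'joint_vel': array([-1.07390120e-05,  6.38164334e-04,  2.39065398e-04, -5.16826817e-04,
        2.25542991e-04,  6.67446503e-04]), 'joint_efforts': array([ 2.65811541e-03, -4.05975652e+01, -2.92626232e+01,  3.99616511e-05,
        5.74182108e-03,  1.06730377e-05]), 'tcp_pos': array([221.52297186, 637.09054863, 302.53298961]), 'ee_rot': array([-3.79328057e-04,  1.66621098e-01,  9.86020289e-01, -1.12012965e-03]), 'force': array([-0.50162581,  0.44056441, -0.03155341]), 'wrist_torque': array([ 0.00287277, -0.02726935,  0.00897523]), 'finger_force': 0.0, 'grip_width': 0.9995895253287149}
top 360.140294553755 258.02347441130064 190.44727637018022 -0.11486368516365077 [[-0.00156928 -0.99987778  0.01555495]
 [-0.98247337 -0.00135781 -0.18639805]
 [ 0.18639639 -0.01557483 -0.98235116]] [  3.52183103 499.95185693 876.72516045]
side 486.06917407893604 250.9327412051086 193.54196365597588 -0.14231824042484784 [[ 0.9756799  -0.21916979  0.00365155]
 [-0.16022523 -0.72444621 -0.67045176]
 [ 0.14958812  0.65356124 -0.74194413]] [-469.29117446  152.13702813 1474.03431788]
wrist 320.1953470199521 254.8704006705837 194.94099454557033 -0.08257546777481982 [[ 0.32918663  0.94425984 -0.00308458]
 [ 0.89339457 -0.310393    0.32481123]
 [ 0.30574877 -0.10967926 -0.94577384]] [-674.01147246  -41.45972376  382.07138053]
```

View pics/top0.png

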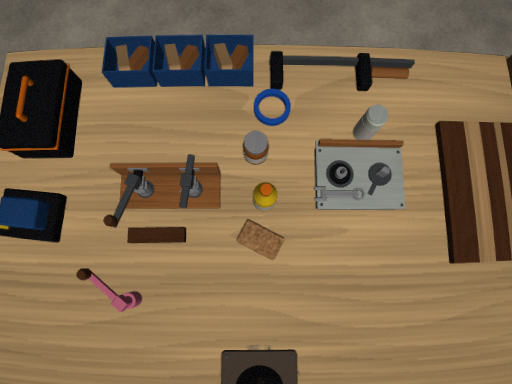

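View pics/side0.png

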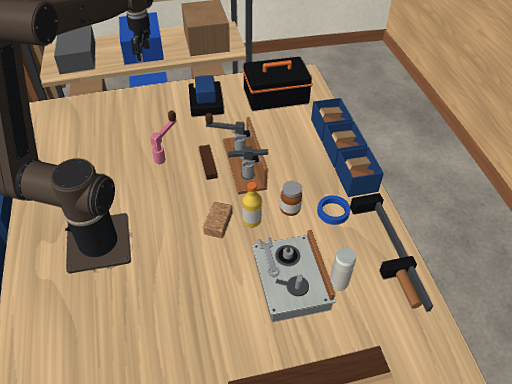

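Top view: the crank is at px (143,187) with its knob at (110,221). The T-key is at (190,185). The spindle is at (378,175), its pointer toward about (371,193). The side view shows the same layout. I'll zoom in on both areas.

```bash
cat > h.py <<'E'
import numpy as np,cv2,pickle
def ray(c,u,v):
    K=np.array([[c["fx"],0,c["cx"]],[0,c["fy"],c["cy"]],[0,0,1.]])
    p=cv2.undistortPoints(np.array([[[u,v]]],float),K,np.array([c["k1"],0,0,0,0.]))[0,0]
    R=np.array(c["R"]);t=np.array(c["t"])
    return -R.T@t, R.T@np.array([p[0],p[1],1.])
def onz(c,u,v,z):
    o,d=ray(c,u,v);return o+d*(z-o[2])/d[2]
def proj(c,X):
    K=np.array([[c["fx"],0,c["cx"]],[0,c["fy"],c["cy"]],[0,0,1.]])
    R=np.array(c["R"],float);t=np.array(c["t"],float)
    return cv2.projectPoints(np.array(X,float).reshape(-1,1,3),cv2.Rodrigues(R)[0],t,K,np.array([c["k1"],0,0,0,0.]))[0][:,0]
def rz(a): return np.array([[np.cos(a),-np.sin(a),0],[np.sin(a),np.cos(a),0],[0,0,1]])
E
python3 - <<'E'
import pickle,cv2,numpy as np
d=pickle.load(open("c0.pkl","rb"))
def crop(n,x,y,w,h,s): return cv2.resize(d[n]["image"][y:y+h,x:x+w],None,fx=s,fy=s,interpolation=cv2.INTER_CUBIC)
a=np.zeros((600,800,3),np.uint8)
c=[("top",100,150,133,100,3,0,0),("top",305,125,110,100,3,400,0),("side",195,105,100,100,3,0,300),("side",245,225,110,100,3,400,300)]
for n,x,y,w,h,s,X,Y in c:
    q=crop(n,x,y,w,h,s);q=q[:600-Y,:800-X];a[Y:Y+q.shape[0],X:X+q.shape[1]]=q
cv2.imwrite("pics/z1.png",a)
E
```

```text
(no output)
```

View pics/z1.png

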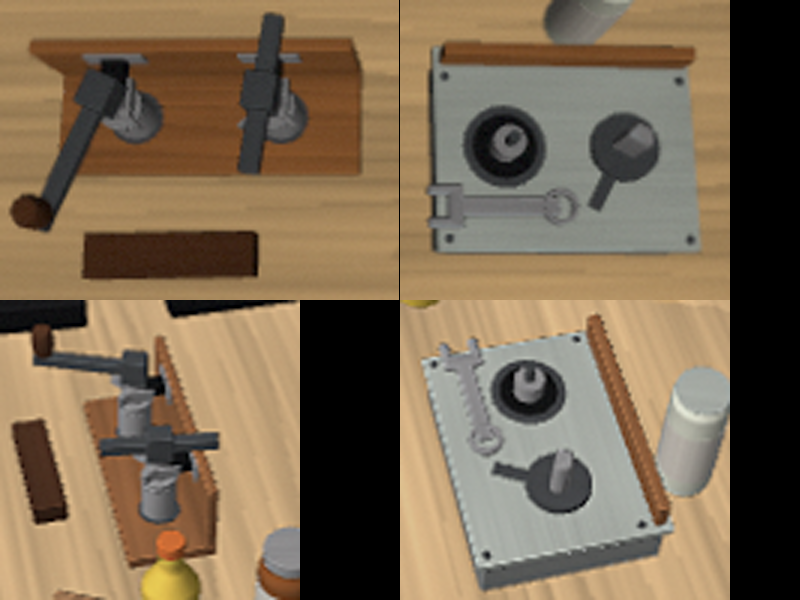

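View pics/wrist0.png

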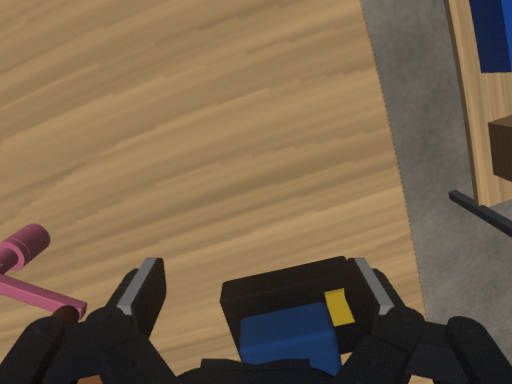

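The zoom shows the crank's head at top px ≈(132.7,181), with knob ≈(110,220). The flange is at ≈(380,174), with its pointer tip near (371,193). Next I measure these from both views.

```bash
python3 - <<'E'
from h import *
d=pickle.load(open("c0.pkl","rb"));T,S=d["top"],d["side"]
def tri(a,b):
    o1,d1=ray(T,*a);o2,d2=ray(S,*b)
    s=np.linalg.lstsq(np.c_[d1,-d2],o2-o1,rcond=None)[0]
    p,q=o1+d1*s[0],o2+d2*s[1];return ((p+q)/2).round(1),np.linalg.norm(p-q).round(1)
zt=lambda x,y:(100+x/3-.33,150+y/3-.33)
zs=lambda x,y:(195+x/3-.33,105+(y-300)/3-.33)
st=lambda x,y:(305+(x-400)/3-.33,125+y/3-.33)
ss=lambda x,y:(245+(x-400)/3-.33,225+(y-300)/3-.33)
print("head132",onz(T,*zt(98,90),132),onz(S,*zs(133,362),132-8))
print("knob",onz(T,*zt(30,211),150),onz(S,*zs(42,341),143))
print("tkey head",onz(T,*zt(262,88),132),"bar ends",onz(T,*zt(273,18),122),onz(T,*zt(249,168),122))
print("rack front corners",onz(T,*zt(66,173),15),onz(T,*zt(360,175),15))
print("back top",onz(T,*zt(31,44),115),onz(T,*zt(352,42),115))
print("flange tri",tri(st(625,148),ss(558,483)),"tip",tri(st(595,207),ss(497,468)))
# flange contour by mask: dark in top & side
for n,c,box in(("top",T,(360,150,45,50)),("side",S,(275,270,45,45))):
    x,y,w,h=box;g=cv2.cvtColor(c["image"][y:y+h,x:x+w],cv2.COLOR_BGR2GRAY)
    m=(g<90).astype(np.uint8);N,L,st_,ce=cv2.connectedComponentsWithStats(m)
    k=1+np.argmax(st_[1:,4]);print(n,st_[k]+np.array([x,y,0,0,0]))
print("plate corners",[onz(T,*st(a,b),60).round() for a,b in((433,48),(690,68),(698,250),(437,250))])
for n,a in(("can",(562,8)),):pass
print("offcut",[onz(T,*zt(a,b),25).round() for a,b in((83,235),(257,233),(258,275),(82,277))])
print("glue top",onz(T,265,188,160).round(),"oil",onz(T,256,140,100).round(),"can",onz(T,376,114,140).round())
E
```

```text
head132 [509.28936912 301.32507452 132.        ] [507.22825732 304.99436278 124.        ]
knob [411.60433422 342.23878122 150.        ] [409.27464435 341.66627871 143.        ]
tkey head [510.87267451 171.13675082 132.        ] bar ends [570.52188252 166.33165106 122.        ] [449.23819647 180.96402224 122.        ]
rack front corners [459.76264492 366.00939243  15.        ] [458.87352344 103.94209675  15.        ]
back top [551.42623384 365.84264356 115.        ] [552.52223508 103.20628451 115.        ]
flange tri (array([ 539.9, -311.4,   63.5]), np.float64(1.3)) tip (array([ 489.7, -282.5,   60.9]), np.float64(0.8))
top [368 163  24  32 428]
side [276 276  33  20 323]
plate corners [array([ 630., -147.,   60.]), array([ 615., -378.,   60.]), array([ 452., -372.,   60.]), array([ 453., -145.,   60.])]
offcut [array([404., 344.,  25.]), array([407., 191.,  25.]), array([371., 189.,  25.]), array([368., 343.,  25.])]
glue top [484. -10. 160.] oil [618.   9. 100.] can [ 674. -285.  140.]
```

Request:
servo_tool --plan '[{"x": -38,"y": -22,"z": -3},{"x": -38,"y": -22,"z": -3},{"x": -38,"y": -22,"z": -3},{"x": -38,"y": -22,"z": -3},{"x": -38,"y": -22,"z": -3},{"x": -38,"y": -22,"z": -3},{"x": -38,"y": -22,"z": -3},{"x": -38,"y": -22,"z": -3},{"x": -38,"y": -22,"z": -3},{"x": -38,"y": -22,"z": -3},{"wz": 2.8},{"wz": 0}]'

```text
invalid input at $.plan[0]: expected keys wx, wy, wz, x, y, z, grip
```

```bash
python3 - <<'E'
from station import monitor,cams
from h import *
s=monitor.observe();print(s["tcp_pos"],s["ee_rot"],s["force"])
c=cams.camera("wrist");pickle.dump(c,open("w1.pkl","wb"));cv2.imwrite("pics/w1.png",c["image"])
print((-np.array(c["R"]).T@c["t"]))
ax=rz(np.radians(158))
P=np.array([[x,y,132] for x in(-15,15) for y in(-13,13)]+[[106,0,158],[0,0,132]],float)
P[:,:2]=(P*[1,1,0]@ax.T)[:,:2]+[508.5,302]
print(proj(c,P).round(1))
E
```

```text
[221.59159339 637.20156675 302.82422999] [-2.79403999e-04  1.66622855e-01  9.86020277e-01 -8.71860750e-04] [-0.49917507 -0.07344718  0.62128248]
[142.1177875  665.51679086 372.91094205]
[[ 98.4 475.9]
 [ 80.1 473.4]
 [ 94.2 463.6]
 [ 75.3 461. ]
 [ 59.2 438.7]
 [ 87.  468.6]]
```

View pics/w1.png

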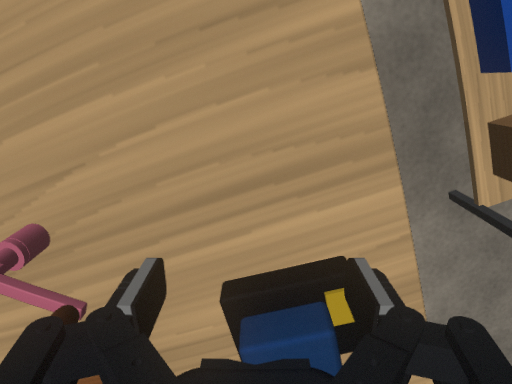

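The picture is unchanged because the move was refused; every row needs all seven keys.

Request:
servo_tool --plan '[{"x": -38,"y": -22,"z": -3,"wx": 0,"wy": 0,"wz": 0,"grip": 85},{"x": -38,"y": -22,"z": -3,"wx": 0,"wy": 0,"wz": 0,"grip": 85},{"x": -38,"y": -22,"z": -3,"wx": 0,"wy": 0,"wz": 0,"grip": 85},{"x": -38,"y": -22,"z": -3,"wx": 0,"wy": 0,"wz": 0,"grip": 85},{"x": -38,"y": -22,"z": -3,"wx": 0,"wy": 0,"wz": 0,"grip": 85},{"x": -38,"y": -22,"z": -3,"wx": 0,"wy": 0,"wz": 0,"grip": 85},{"x": -38,"y": -22,"z": -3,"wx": 0,"wy": 0,"wz": 0,"grip": 85},{"x": -38,"y": -22,"z": -3,"wx": 0,"wy": 0,"wz": 0,"grip": 85},{"x": -38,"y": -22,"z": -3,"wx": 0,"wy": 0,"wz": 0,"grip": 85},{"x": -38,"y": -22,"z": -3,"wx": 0,"wy": 0,"wz": 0,"grip": 85},{"x": 0,"y": 0,"z": 0,"wx": 0,"wy": 0,"wz": 2.8,"grip": 85},{"x": 0,"y": 0,"z": 0,"wx": 0,"wy": 0,"wz": 0,"grip": 85}]' --squeeze 80

```text
time_s: 1.7
tcp_pos: [508.6, 304.4, 333.6]
ee_rot: [-0.0, 0.191, 0.982, -0.0]
force: [-0.1, 0.5, -0.3]
grip_width: 0.994
finger_force: 0.0
```

```bash
python3 - <<'E'
from station import monitor,cams
from h import *
s=monitor.observe();print(s["tcp_pos"],s["ee_rot"],s["force"])
c=cams.camera("wrist");pickle.dump(c,open("w1.pkl","wb"));cv2.imwrite("pics/w2.png",c["image"])
print((-np.array(c["R"]).T@c["t"]))
ax=rz(np.radians(158))
P=np.array([[x,y,132] for x in(-15,15) for y in(-13,13)]+[[106,0,158],[0,0,132]],float)
P[:,:2]=(P*[1,1,0]@ax.T)[:,:2]+[508.5,302]
print(proj(c,P).round(1))
E
```

```text
[508.58600074 304.35316036 333.63893622] [-2.71317136e-04  1.90919254e-01  9.81605702e-01 -9.94719341e-05] [-0.11263128  0.49601066 -0.28527175]
[430.56463821 336.4496181  403.74217459]
[[266.7 202.1]
 [237.9 202.1]
 [267.1 169.9]
 [237.3 169.9]
 [251.4  56. ]
 [252.3 186.3]]
```

View pics/w2.png

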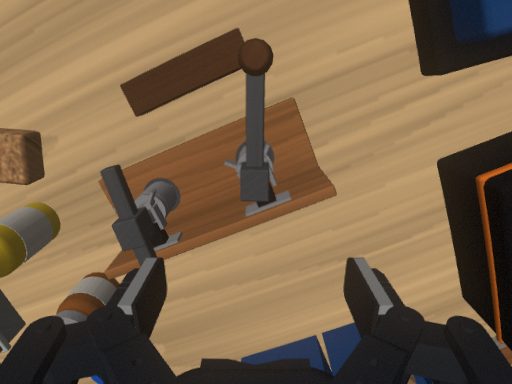

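The wrist view shows the crank's head spanning columns ≈241–270 and rows ≈165–200, with its knob at (256,56). The T-key is at (135,230). I'll refine this with edge scans.

```bash
python3 - <<'E'
from h import *
c=pickle.load(open("w1.pkl","rb"));im=c["image"].astype(int)
for r in(100,130,175,182,190): print(r,[tuple(v) for v in im[r,236:276:1].sum(1).reshape(-1,10)])
print("col",im[155:215,250].sum(1).tolist())
hsv=cv2.cvtColor(c["image"],cv2.COLOR_BGR2HSV)
b=im[36:80,236:278];m=(b.sum(2)<230)&(b[:,:,2]-b[:,:,0]>12)
v,u=np.nonzero(m);print("knob",u.mean()+236,v.mean()+36,u.min()+236,u.max()+236,v.min()+36,v.max()+36)
E
```

```text
100 [(np.int64(420), np.int64(416), np.int64(422), np.int64(417), np.int64(416), np.int64(419), np.int64(419), np.int64(412), np.int64(414), np.int64(347)), (np.int64(234), np.int64(199), np.int64(203), np.int64(205), np.int64(202), np.int64(199), np.int64(199), np.int64(203), np.int64(200), np.int64(198)), (np.int64(201), np.int64(203), np.int64(201), np.int64(204), np.int64(204), np.int64(196), np.int64(189), np.int64(163), np.int64(288), np.int64(379)), (np.int64(400), np.int64(392), np.int64(392), np.int64(385), np.int64(384), np.int64(380), np.int64(371), np.int64(373), np.int64(364), np.int64(363))]
130 [(np.int64(261), np.int64(263), np.int64(260), np.int64(267), np.int64(270), np.int64(267), np.int64(262), np.int64(250), np.int64(254), np.int64(216)), (np.int64(202), np.int64(200), np.int64(205), np.int64(202), np.int64(202), np.int64(197), np.int64(195), np.int64(195), np.int64(197), np.int64(196)), (np.int64(195), np.int64(190), np.int64(193), np.int64(198), np.int64(198), np.int64(201), np.int64(178), np.int64(145), np.int64(224), np.int64(261)), (np.int64(259), np.int64(2
[... 1624 characters left out ...]
190), np.int64(192), np.int64(187)), (np.int64(190), np.int64(189), np.int64(190), np.int64(184), np.int64(186), np.int64(183), np.int64(191), np.int64(189), np.int64(192), np.int64(189)), (np.int64(191), np.int64(176), np.int64(138), np.int64(104), np.int64(96), np.int64(85), np.int64(103), np.int64(187), np.int64(224), np.int64(216))]
col [193, 194, 192, 196, 190, 197, 195, 192, 193, 200, 198, 179, 155, 170, 173, 201, 204, 191, 189, 184, 182, 190, 193, 191, 182, 190, 194, 199, 188, 185, 187, 192, 189, 188, 182, 191, 190, 200, 188, 193, 183, 188, 188, 190, 196, 168, 189, 219, 224, 250, 291, 309, 316, 320, 317, 309, 318, 344, 356, 339]
knob 252.93602693602693 56.118686868686865 236 272 36 79
```

```bash
python3 - <<'E'
from h import *
c=pickle.load(open("w1.pkl","rb"))
h=onz(c,253.8,184.7,132);a=onz(c,254.1,100,122);b=onz(c,253.4,130,122)
print(h,a,b,np.degrees([np.arctan2(*(p-h)[1::-1]) for p in(a,b)]))
print(np.degrees(np.arctan2(*(a-b)[1::-1])))
from station import monitor
s=monitor.observe();ax=rz(np.radians(158))
print((h-s["tcp_pos"])@np.c_[ax[:,0],-ax[:,1],[0,0,-1]])
E
```

```text
[507.64134298 303.83132882 132.        ] [440.75032824 331.23100007 122.        ] [464.07318316 321.10616057 122.        ] [157.7251784 158.37161  ]
156.53353282426
[  0.22442016  -1.08925451 201.62129196]
```

Request:
servo_tool --plan '[{"x": 0,"y": -1,"z": 25,"wx": 0,"wy": 0,"wz": 0,"grip": 85},{"x": 0,"y": 0,"z": 30,"wx": 0,"wy": 0,"wz": 0,"grip": 85},{"x": 0,"y": 0,"z": 30,"wx": 0,"wy": 0,"wz": 0,"grip": 85},{"x": 0,"y": 0,"z": 30,"wx": 0,"wy": 0,"wz": 0,"grip": 70},{"x": 0,"y": 0,"z": 25,"wx": 0,"wy": 0,"wz": 0,"grip": 60},{"x": 0,"y": 0,"z": 15,"wx": 0,"wy": 0,"wz": 0,"grip": 60},{"x": 0,"y": 0,"z": 7,"wx": 0,"wy": 0,"wz": 0,"grip": 50},{"x": 0,"y": 0,"z": 0,"wx": 0,"wy": 0,"wz": 0,"grip": 40},{"x": 0,"y": 0,"z": 0,"wx": 0,"wy": 0,"wz": 0,"grip": 32},{"x": 0,"y": 0,"z": 0,"wx": 0,"wy": 0,"wz": 0,"grip": 20},{"x": 0,"y": 0,"z": 0,"wx": 0,"wy": 0,"wz": 0,"grip": 15},{"x": 0,"y": 0,"z": 0,"wx": 0,"wy": 0,"wz": 0,"grip": 15}]' --squeeze 90

```text
time_s: 3.25
tcp_pos: [508.8, 304.1, 173.4]
ee_rot: [0.001, 0.191, 0.982, 0.001]
force: [-0.4, -1.0, 5.0]
grip_width: 0.293
finger_force: 89.2
```

Request:
servo_tool --plan '[{"x": 0,"y": 0,"z": -2,"wx": 0,"wy": 0,"wz": 0,"grip": 15},{"x": 4.6,"y": -1.9,"z": 0,"wx": 0,"wy": 0,"wz": 0,"grip": 15},{"x": 4.6,"y": -1.9,"z": 0,"wx": 0,"wy": 0,"wz": 0,"grip": 15},{"x": 4.6,"y": -1.9,"z": 0,"wx": 0,"wy": 0,"wz": 0,"grip": 15},{"x": 4.6,"y": -1.9,"z": 0,"wx": 0,"wy": 0,"wz": 0,"grip": 15},{"x": 4.6,"y": -1.9,"z": 0,"wx": 0,"wy": 0,"wz": 0,"grip": 15},{"x": 4.6,"y": -1.9,"z": 0,"wx": 0,"wy": 0,"wz": 0,"grip": 15},{"x": 4.6,"y": -1.9,"z": 0,"wx": 0,"wy": 0,"wz": 0,"grip": 15},{"x": 4.6,"y": -1.9,"z": 0,"wx": 0,"wy": 0,"wz": 0,"grip": 15},{"x": 4.6,"y": -1.9,"z": 0,"wx": 0,"wy": 0,"wz": 0,"grip": 15},{"x": 4.6,"y": -1.9,"z": 0,"wx": 0,"wy": 0,"wz": 0,"grip": 15},{"x": 0,"y": 0,"z": 0,"wx": 0,"wy": 0,"wz": 0,"grip": 15}]'

```text
time_s: 4.75
tcp_pos: [457.5, 303.5, 173.6]
ee_rot: [-0.001, 0.191, 0.982, -0.0]
force: [-0.2, -0.2, -3.3]
grip_width: 0.286
finger_force: 89.1
```

```bash
python3 - <<'E'
from station import monitor,cams
from h import *
s=monitor.observe();print(s["tcp_pos"],s["ee_rot"],s["force"],s["wrist_torque"])
S=cams.camera("side");T=cams.camera("top");
a=cv2.resize(S["image"][90:215,190:310],None,fx=4,fy=4,interpolation=2);b=cv2.resize(T["image"][130:255,90:170],None,fx=4,fy=4,interpolation=2)
cv2.imwrite("pics/p1.png",np.hstack([a,b])[:600,:800])
E
```

```text
[457.51709684 303.48116443 173.5735014 ] [-5.48954829e-04  1.90523921e-01  9.81682348e-01 -3.19614766e-04] [-0.16784316 -0.24695404 -3.2543573 ] [-0.0246045  -0.02474215 -0.04952632]
```

View pics/p1.png

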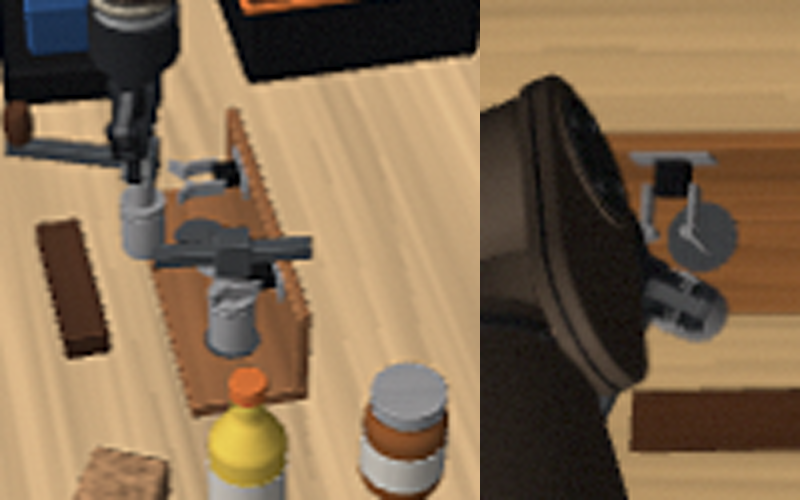

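The crank is out of the clip and hangs upright in the gripper. In the right half, the empty clip is at (680,200). The T-key is still in its clip. Next I lift and carry.

Request:
servo_tool --plan '[{"x": 0,"y": 0,"z": -15,"wx": 0,"wy": 0,"wz": 0,"grip": 15},{"x": 0,"y": 0,"z": -30,"wx": 0,"wy": 0,"wz": 0,"grip": 15},{"x": 0,"y": 0,"z": -30,"wx": 0,"wy": 0,"wz": 0,"grip": 15},{"x": 0,"y": 0,"z": -30,"wx": 0,"wy": 0,"wz": 0,"grip": 15},{"x": 0,"y": 0,"z": -30,"wx": 0,"wy": 0,"wz": 0,"grip": 15},{"x": 0,"y": 0,"z": -30,"wx": 0,"wy": 0,"wz": 0,"grip": 15},{"x": 0,"y": 0,"z": -15,"wx": 0,"wy": 0,"wz": 0,"grip": 15}]'

```text
time_s: 5.72
tcp_pos: [458.7, 303.7, 357.2]
ee_rot: [0.002, 0.191, 0.982, 0.001]
force: [1.1, -0.3, -3.5]
grip_width: 0.292
finger_force: 89.3
```

Request:
servo_tool --plan '[{"x": -13,"y": -18,"z": 0,"wx": 0,"wy": 0,"wz": 0,"grip": 15},{"x": -28,"y": -39,"z": 0,"wx": 0,"wy": 0,"wz": 0,"grip": 15},{"x": -28,"y": -40,"z": 0,"wx": 0,"wy": 0,"wz": 0,"grip": 15},{"x": -28,"y": -40,"z": 0,"wx": 0,"wy": 0,"wz": 0,"grip": 15},{"x": -28,"y": -40,"z": 0,"wx": 0,"wy": 0,"wz": 0,"grip": 15},{"x": -28,"y": -40,"z": 0,"wx": 0,"wy": 0,"wz": 0,"grip": 15},{"x": -28,"y": -40,"z": 0,"wx": 0,"wy": 0,"wz": 0,"grip": 15},{"x": -28,"y": -40,"z": 0,"wx": 0,"wy": 0,"wz": 0,"grip": 15},{"x": -28,"y": -40,"z": 0,"wx": 0,"wy": 0,"wz": 0,"grip": 15},{"x": -28,"y": -40,"z": 0,"wx": 0,"wy": 0,"wz": 0,"grip": 15},{"x": -28,"y": -40,"z": 0,"wx": 0,"wy": 0,"wz": 0,"grip": 15},{"x": -26,"y": -32,"z": 0,"wx": 0,"wy": 0,"wz": 0,"grip": 15}]'

```text
time_s: 7.22
tcp_pos: [585.9, -234.1, 353.4]
ee_rot: [-0.001, 0.191, 0.982, 0.0]
force: [0.3, 1.0, -3.6]
grip_width: 0.288
finger_force: 89.1
```

Request:
servo_tool --plan '[{"x": 0,"y": 0,"z": 0,"wx": 0,"wy": 0,"wz": 4,"grip": 15},{"x": 0,"y": 0,"z": 0,"wx": 0,"wy": 0,"wz": 4,"grip": 15},{"x": 0,"y": 0,"z": 0,"wx": 0,"wy": 0,"wz": 0,"grip": 15},{"x": 0,"y": 0,"z": 0,"wx": 0,"wy": 0,"wz": 0,"grip": 15}]'

```text
time_s: 7.72
tcp_pos: [585.9, -232.1, 353.7]
ee_rot: [-0.0, 0.258, 0.966, 0.0]
force: [-0.5, 0.7, -2.6]
grip_width: 0.292
finger_force: 89.5
```

```bash
python3 - <<'E'
from station import monitor,cams
from h import *
s=monitor.observe();print(s["time_s"],s["tcp_pos"],s["ee_rot"],s["force"],s["wrist_torque"])
c=cams.camera("wrist");pickle.dump((c,s),open("w3.pkl","wb"));cv2.imwrite("pics/w3.png",cv2.resize(c["image"],(800,600),interpolation=2))
E
```

```text
7.725 [ 585.87628817 -232.05366581  353.66991487] [-3.07629543e-04  2.58112301e-01  9.66114868e-01  7.97514313e-05] [-0.53280451  0.68408916 -2.56759569] [-0.01331046 -0.06534147 -0.0082151 ]
```

View pics/w3.png

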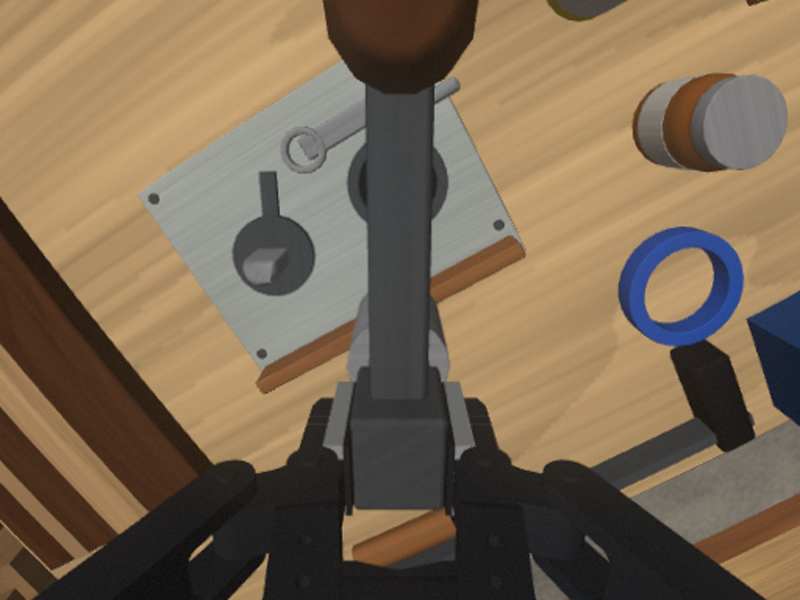

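The held crank's arm fills columns 368–433, with its head at about (400,460). The flange is at (274,255) with the pointer tip at (268,172), in 800×600 px. I'll fit circles by ray casting.

```bash
cat > fit.py <<'E'
from h import *
from scipy.optimize import least_squares
def flange(c,u0,v0,z,pr=False):
    g=cv2.GaussianBlur(cv2.cvtColor(c["image"],cv2.COLOR_BGR2GRAY),(0,0),.7).astype(np.float32)
    P=[]
    for a in np.radians(np.arange(0,360,4)):
        rr=np.arange(14,40,.25);l=cv2.remap(g,(u0+rr*np.cos(a)).astype(np.float32)[None],(v0+rr*np.sin(a)).astype(np.float32)[None],cv2.INTER_LINEAR)[0]
        k=np.nonzero((l[1:]>=110)&(l[:-1]<110))[0]
        if len(k): P.append(onz(c,u0+rr[k[0]+1]*np.cos(a),v0+rr[k[0]+1]*np.sin(a),z)[:2])
    P=np.array(P);f=lambda p:np.hypot(*(P-p[:2]).T)-p[2]
    m=P.mean(0);q=least_squares(f,[*m,30],loss="soft_l1",f_scale=.5);return q.x,np.median(abs(f(q.x))),len(P)
E
python3 - <<'E'
from fit import *
c,s=pickle.load(open("w3.pkl","rb"))
for z in(60,62,64,66,68): print(z,flange(c,175.4,164,z))
g=cv2.cvtColor(c["image"],cv2.COLOR_BGR2GRAY)
for r in(113,117,121,125,129): print(r,g[r,160:185].tolist())
print("vcol172",g[100:132,172].tolist())
for r in(80,120,160,200,225): print(r,g[r,230:285].tolist())
print("col256",g[225:335,256].tolist())
for r in(275,295,310): print(r,g[r,218:292].tolist())
E
```

```text
60 (array([ 540.4245326 , -313.96099363,   31.35915374]), np.float64(0.4194409538903763), 86)
62 (array([ 540.2733944 , -313.27706686,   31.18643825]), np.float64(0.417473339407735), 86)
64 (array([ 540.12225848, -312.59313914,   31.01372487]), np.float64(0.4155041319751156), 86)
66 (array([ 539.97111868, -311.90921218,   30.84101437]), np.float64(0.41353198427971094), 86)
68 (array([ 539.81997771, -311.22528543,   30.66830642]), np.float64(0.41155727607527126), 86)
113 [157, 155, 156, 157, 157, 137, 91, 72, 75, 73, 71, 70, 72, 74, 71, 69, 49, 143, 155, 155, 155, 155, 157, 158, 157]
117 [156, 156, 156, 157, 156, 139, 99, 73, 71, 73, 70, 70, 72, 72, 70, 73, 52, 90, 151, 157, 157, 155, 153, 154, 156]
121 [155, 156, 157, 158, 156, 156, 118, 77, 70, 73, 71, 73, 71, 71, 71, 69, 58, 66, 149, 154, 154, 155, 155, 154, 152]
125 [153, 155, 155, 157, 157, 158, 126, 83, 74, 73, 72, 70, 72, 70, 71, 70, 71, 45, 148, 151, 152, 153, 153, 153, 152]
129 [158, 157, 155, 154, 156, 154, 152, 101, 71, 73, 73, 72, 71, 71, 71, 71, 72, 49, 93, 155, 156, 157, 157, 157, 157]
vcol172 [158, 157, 161, 159, 159, 1
[... 1950 characters left out ...]
 62, 63, 64, 63, 63, 66, 65, 65, 65, 65, 65, 64, 65, 63, 62, 58, 52, 43, 36, 28, 32, 61, 100, 103]
295 [34, 31, 34, 35, 38, 31, 23, 34, 57, 64, 60, 62, 62, 61, 63, 63, 64, 62, 64, 63, 64, 65, 66, 66, 63, 65, 65, 63, 64, 61, 63, 63, 61, 61, 62, 63, 63, 64, 60, 61, 61, 62, 63, 61, 62, 61, 61, 62, 62, 62, 62, 63, 63, 65, 62, 62, 64, 62, 65, 65, 62, 65, 61, 64, 57, 49, 38, 27, 30, 34, 37, 35, 35, 30]
310 [24, 23, 29, 37, 35, 35, 27, 22, 43, 61, 63, 61, 62, 61, 62, 64, 63, 64, 63, 64, 64, 63, 64, 63, 64, 62, 63, 63, 65, 65, 65, 62, 61, 62, 61, 61, 62, 62, 63, 62, 60, 61, 60, 60, 60, 62, 60, 58, 62, 63, 61, 63, 62, 61, 63, 58, 61, 60, 62, 62, 62, 60, 61, 58, 50, 43, 30, 26, 34, 33, 36, 33, 27, 27]
```

```bash
python3 - <<'E'
from fit import *
c,s=pickle.load(open("w3.pkl","rb"));d=pickle.load(open("c0.pkl","rb"))
for z in(60,62,64,66,68): print(z,flange(c,175.4,164,z)[0],)
for n,u,v in(("top",380,174.3),("side",297.5,286)):
    # small scale images: upsample rim detection
    cc=dict(d[n]);k=4;cc["image"]=cv2.resize(cc["image"],None,fx=k,fy=k,interpolation=cv2.INTER_CUBIC)
    for a in("fx","fy"):cc[a]=cc[a]*k
    for a in("cx","cy"):cc[a]=cc[a]*k+(k-1)/2
    for z in(62,66): print(n,z,flange(cc,u*k,v*k,z))
C=flange(c,175.4,164,64)[0][:2]
for z in(62,64):
    C=flange(c,175.4,164,z)[0][:2]
    for u,v in((170.75,113),(171.7,129)):
        p=onz(c,u,v,z)[:2]-C;print("ptr",np.degrees(np.arctan2(p[1],p[0])),np.hypot(*p))
tz=s["tcp_pos"][2];A=[onz(c,u,v,tz-158.4+107)[:2] for u,v in((253,80),(253.35,160),(253.35,225))]
e=A[0]-A[2];print("arm",np.degrees(np.arctan2(e[1],e[0])))
H=onz(c,253.75,296.8,tz-41.4);print("head",H,H-s["tcp_pos"])
for u,v in((225.8,310),(281.7,310),(256,268),(256,325.7)):print(onz(c,u,v,tz-41.4)-H)
E
```

```text
60 [ 540.4245326  -313.96099363   31.35915374]
62 [ 540.2733944  -313.27706686   31.18643825]
64 [ 540.12225848 -312.59313914   31.01372487]
66 [ 539.97111868 -311.90921218   30.84101437]
68 [ 539.81997771 -311.22528543   30.66830642]
top 62 (array([ 579.31249774, -336.26969317,   32.46127879]), np.float64(0.09570675314466826), 13)
top 66 (array([ 578.18276206, -334.68166433,   32.31343115]), np.float64(0.09527720672881657), 13)
side 62 (array([-9254.91531342, 40090.80868058, 41562.35997337]), np.float64(0.09008318743144628), 5)
side 66 (array([-4046.2805826 , 18624.73991983, 19475.41563796]), np.float64(0.08978924000621191), 5)
ptr 150.26833947470925 57.40940415907415
ptr 150.7327112740776 39.73110868246247
ptr 150.26845634372657 57.09209715872378
ptr 150.7328792199368 39.511536228790455
arm 150.08908272162356
head [ 584.72053682 -231.63090854  312.26991487] [ -1.15575135   0.42275727 -41.4       ]
[-1.32819213e-02 -1.37342443e+01  0.00000000e+00]
[11.84307148  6.8905856   0.        ]
[-11.61608911   7.75721901   0.        ]
[13.69155889 -6.78328867  0.        ]
```

Request:
servo_tool --plan '[{"x": -0.5,"y": -20,"z": 0,"wx": 0,"wy": 0,"wz": 0,"grip": 15},{"x": -0.5,"y": -30,"z": 0,"wx": 0,"wy": 0,"wz": 0,"grip": 15},{"x": -0.5,"y": -30,"z": 0,"wx": 0,"wy": 0,"wz": 0,"grip": 15},{"x": -0.3,"y": -12.5,"z": 0,"wx": 0,"wy": 0,"wz": 0,"grip": 15},{"x": 0,"y": 0,"z": 20,"wx": 0,"wy": 0,"wz": 0,"grip": 15},{"x": 0,"y": 0,"z": 25,"wx": 0,"wy": 0,"wz": 0,"grip": 15},{"x": 0,"y": 0,"z": 25,"wx": 0,"wy": 0,"wz": 0,"grip": 15},{"x": 0,"y": 0,"z": 13,"wx": 0,"wy": 0,"wz": 0,"grip": 15},{"x": 0,"y": 0,"z": 0,"wx": 0,"wy": 0,"wz": 0,"grip": 15},{"x": 0,"y": 0,"z": 0,"wx": 0,"wy": 0,"wz": 0,"grip": 15},{"x": 0,"y": 0,"z": 0,"wx": 0,"wy": 0,"wz": 0,"grip": 15}]'

```text
time_s: 9.15
tcp_pos: [541.8, -313.5, 272.5]
ee_rot: [0.001, 0.259, 0.966, -0.001]
force: [0.5, 0.2, -3.6]
grip_width: 0.298
finger_force: 89.5
```

```bash
python3 - <<'E'
from station import monitor,cams
from h import *
s=monitor.observe();print(s["time_s"],s["tcp_pos"],s["ee_rot"],s["force"],s["wrist_torque"])
S=cams.camera("side");T=cams.camera("top");W=cams.camera("wrist")
f=lambda c,x,y:cv2.resize(c["image"][y:y+80,x:x+100],None,fx=4,fy=4,interpolation=2)
g=f(S,245,225);h=f(T,330,130)
w=cv2.resize(W["image"],(400,300))
a=np.zeros((600,800,3),np.uint8);a[:320,:400]=g;a[:320,400:]=h;a[320:,:400]=w[:280]
cv2.imwrite("pics/p4.png",a);pickle.dump((S,T,W,s),open("p4.pkl","wb"))
E
```

```text
9.15 [ 541.83714016 -313.53850773  272.50424608] [ 1.22560199e-03  2.58615554e-01  9.65979397e-01 -5.45819041e-04] [ 0.50739407  0.23785842 -3.60379755] [-0.02338001 -0.02491721 -0.01180582]
```

View pics/p4.png

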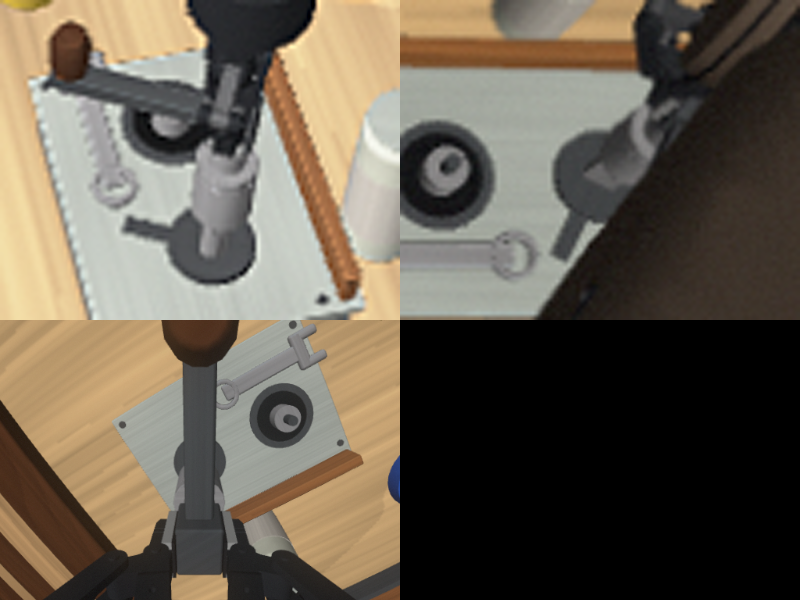

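The crank now hangs just above the spindle. In the side panel the socket spans columns 192–252 above the flange at 168–257. I'll check how well they line up.

```bash
python3 - <<'E'
from h import *
S,T,W,s=pickle.load(open("p4.pkl","rb"))
a=np.radians(np.arange(0,360,3));ci=lambda r,z,c:np.c_[c[0]+r*np.cos(a),c[1]+r*np.sin(a),0*a+z]
F=(540.2,-312.7);K=(540.7,-313.1);zf=s["tcp_pos"][2]-158.4
for nm,r,z,c in(("flange",30,64,F),("foot",20,zf,K),("socktop",20,zf+55,K)):
    p=proj(S,ci(r,z,c));print(nm,"cols",p[:,0].min().round(2),p[:,0].max().round(2),"rows",p[:,1].min().round(2),p[:,1].max().round(2))
g=cv2.cvtColor(S["image"],cv2.COLOR_BGR2GRAY)
for r in(268,270,272,274,276,278,284,285,286,288,290): print(r,g[r,280:316].tolist())
print("col flange",g[280:302,304].tolist())
w=cv2.cvtColor(W["image"],cv2.COLOR_BGR2GRAY)
p=proj(W,ci(30,64,F));print("W flange",p.min(0),p.max(0));p=proj(W,ci(20,zf,K));print("W foot",p.min(0),p.max(0))
for r in(175,180,185,190,200,210,220,228):print(r,w[r,215:240].tolist(),w[r,270:295].tolist())
E
```

```text
flange cols 286.72 308.93 rows 276.46 295.6
foot cols 291.92 307.18 rows 269.55 282.51
socktop cols 293.41 309.19 rows 257.71 270.89
268 [198, 201, 200, 198, 194, 196, 198, 197, 200, 200, 201, 202, 205, 167, 144, 161, 167, 162, 164, 166, 156, 144, 137, 127, 138, 167, 167, 166, 124, 163, 205, 201, 198, 197, 199, 202]
270 [197, 200, 201, 201, 199, 194, 196, 197, 195, 200, 201, 202, 207, 163, 148, 159, 157, 162, 171, 160, 166, 164, 169, 168, 162, 148, 121, 109, 76, 208, 206, 205, 200, 198, 199, 201]
272 [190, 200, 201, 203, 201, 197, 196, 198, 196, 197, 199, 204, 199, 155, 152, 155, 159, 161, 182, 159, 140, 131, 125, 119, 106, 88, 93, 79, 108, 208, 206, 204, 203, 198, 200, 201]
274 [200, 197, 200, 202, 204, 200, 195, 198, 197, 195, 200, 205, 186, 150, 153, 156, 158, 154, 148, 148, 141, 136, 130, 117, 108, 95, 88, 72, 171, 206, 202, 203, 203, 204, 198, 202]
276 [199, 195, 196, 201, 204, 204, 198, 198, 201, 199, 204, 192, 181, 154, 153, 157, 156, 153, 148, 146, 141, 134, 124, 115, 100, 92, 86, 60, 211, 208, 203, 202, 203, 204, 201, 201]
278 [209, 205, 201, 202, 204, 207, 203, 199, 208, 18
[... 2355 characters left out ...]
, 159, 159, 158, 159, 160, 136, 113, 113, 115, 113, 111, 112, 115, 121, 116, 85, 69, 72, 75] [67, 61, 57, 51, 58, 77, 74, 65, 67, 66, 67, 62, 62, 133, 159, 160, 161, 162, 162, 161, 160, 159, 161, 161, 159]
220 [157, 159, 157, 162, 160, 159, 157, 157, 152, 127, 115, 127, 130, 126, 128, 126, 128, 126, 126, 127, 127, 94, 72, 72, 73] [67, 60, 53, 48, 86, 118, 125, 126, 125, 126, 126, 127, 125, 107, 79, 105, 149, 162, 160, 164, 162, 161, 163, 163, 164]
228 [157, 157, 156, 154, 155, 157, 157, 142, 136, 136, 134, 134, 136, 135, 134, 134, 134, 133, 136, 135, 130, 100, 71, 72, 73] [64, 58, 51, 46, 113, 134, 134, 132, 134, 135, 134, 133, 133, 134, 134, 133, 114, 147, 160, 161, 161, 160, 162, 162, 163]
```

Request:
servo_tool --plan '[{"x": 0.8,"y": 0.2,"z": 3,"wx": 0,"wy": 0,"wz": 0,"grip": 15},{"x": 0,"y": 0,"z": 3,"wx": 0,"wy": 0,"wz": 0,"grip": 15},{"x": 0,"y": 0,"z": 2,"wx": 0,"wy": 0,"wz": 0,"grip": 15},{"x": 0,"y": 0,"z": 2,"wx": 0,"wy": 0,"wz": 0,"grip": 15},{"x": 0,"y": 0,"z": 1,"wx": 0,"wy": 0,"wz": 0,"grip": 15},{"x": 0,"y": 0,"z": 0,"wx": 0,"wy": 0,"wz": 0,"grip": 15}]'

```text
time_s: 10.05
tcp_pos: [540.7, -312.7, 259.8]
ee_rot: [-0.0, 0.259, 0.966, 0.0]
force: [0.1, -0.3, -3.0]
grip_width: 0.29
finger_force: 89.5
```

Request:
servo_tool --plan '[{"x": 0,"y": 0,"z": 1,"wx": 0,"wy": 0,"wz": 0,"grip": 15},{"x": 0,"y": 0,"z": 1,"wx": 0,"wy": 0,"wz": 0,"grip": 15},{"x": 0,"y": 0,"z": 1,"wx": 0,"wy": 0,"wz": 0,"grip": 15},{"x": 0,"y": 0,"z": 0,"wx": 0,"wy": 0,"wz": 0,"grip": 15}]'

```text
time_s: 10.55
tcp_pos: [540.7, -312.6, 256.8]
ee_rot: [-0.0, 0.259, 0.966, 0.0]
force: [0.2, 0.3, -3.4]
grip_width: 0.289
finger_force: 89.5
```

Request:
servo_tool --plan '[{"x": 0,"y": 0,"z": 1,"wx": 0,"wy": 0,"wz": 0,"grip": 15},{"x": 0,"y": 0,"z": 1,"wx": 0,"wy": 0,"wz": 0,"grip": 15},{"x": 0,"y": 0,"z": 0,"wx": 0,"wy": 0,"wz": 0,"grip": 15}]'

```text
time_s: 10.92
tcp_pos: [540.6, -312.6, 254.7]
ee_rot: [-0.0, 0.259, 0.966, 0.0]
force: [-0.4, 0.2, -2.9]
grip_width: 0.292
finger_force: 89.5
```

Request:
servo_tool --plan '[{"x": 0,"y": 0,"z": 1.5,"wx": 0,"wy": 0,"wz": 0,"grip": 15},{"x": 0,"y": 0,"z": 1.5,"wx": 0,"wy": 0,"wz": 0,"grip": 15},{"x": 0,"y": 0,"z": 1.5,"wx": 0,"wy": 0,"wz": 0,"grip": 15},{"x": 0,"y": 0,"z": 0,"wx": 0,"wy": 0,"wz": 0,"grip": 15}]'

```text
time_s: 11.42
tcp_pos: [540.6, -312.6, 250.2]
ee_rot: [-0.0, 0.259, 0.966, 0.0]
force: [-0.8, -0.5, -2.3]
grip_width: 0.291
finger_force: 89.5
```

Request:
servo_tool --plan '[{"x": 0,"y": 0,"z": 1.5,"wx": 0,"wy": 0,"wz": 0,"grip": 15},{"x": 0,"y": 0,"z": 1.5,"wx": 0,"wy": 0,"wz": 0,"grip": 15},{"x": 0,"y": 0,"z": 1.5,"wx": 0,"wy": 0,"wz": 0,"grip": 15},{"x": 0,"y": 0,"z": 0,"wx": 0,"wy": 0,"wz": 0,"grip": 15}]'

```text
time_s: 11.92
tcp_pos: [540.6, -312.6, 245.7]
ee_rot: [-0.0, 0.259, 0.966, 0.0]
force: [-0.4, -0.3, -3.8]
grip_width: 0.29
finger_force: 89.5
```

Sliding on freely. I continue down to about 10 mm above the seat.

Request:
servo_tool --plan '[{"x": 0,"y": 0,"z": 2,"wx": 0,"wy": 0,"wz": 0,"grip": 15},{"x": 0,"y": 0,"z": 2,"wx": 0,"wy": 0,"wz": 0,"grip": 15},{"x": 0,"y": 0,"z": 2,"wx": 0,"wy": 0,"wz": 0,"grip": 15},{"x": 0,"y": 0,"z": 2,"wx": 0,"wy": 0,"wz": 0,"grip": 15},{"x": 0,"y": 0,"z": 2,"wx": 0,"wy": 0,"wz": 0,"grip": 15},{"x": 0,"y": 0,"z": 2,"wx": 0,"wy": 0,"wz": 0,"grip": 15},{"x": 0,"y": 0,"z": 0,"wx": 0,"wy": 0,"wz": 0,"grip": 15}]'

```text
time_s: 12.8
tcp_pos: [540.6, -312.6, 233.6]
ee_rot: [-0.0, 0.259, 0.966, 0.0]
force: [0.4, 0.5, -4.0]
grip_width: 0.295
finger_force: 89.5
```

Request:
servo_tool --plan '[{"x": 0,"y": 0,"z": 1,"wx": 0,"wy": 0,"wz": 0,"grip": 15},{"x": 0,"y": 0,"z": 1,"wx": 0,"wy": 0,"wz": 0,"grip": 15},{"x": 0,"y": 0,"z": 1,"wx": 0,"wy": 0,"wz": 0,"grip": 15},{"x": 0,"y": 0,"z": 1,"wx": 0,"wy": 0,"wz": 0,"grip": 15},{"x": 0,"y": 0,"z": 1,"wx": 0,"wy": 0,"wz": 0,"grip": 15},{"x": 0,"y": 0,"z": 1,"wx": 0,"wy": 0,"wz": 0,"grip": 15},{"x": 0,"y": 0,"z": 0,"wx": 0,"wy": 0,"wz": 0,"grip": 15}]'

```text
time_s: 13.68
tcp_pos: [540.7, -312.6, 227.8]
ee_rot: [-0.0, 0.259, 0.966, 0.0]
force: [0.6, -0.1, -3.7]
grip_width: 0.291
finger_force: 89.5
```

Request:
servo_tool --plan '[{"x": 0,"y": 0,"z": 1,"wx": 0,"wy": 0,"wz": 0,"grip": 15},{"x": 0,"y": 0,"z": 1,"wx": 0,"wy": 0,"wz": 0,"grip": 15},{"x": 0,"y": 0,"z": 1,"wx": 0,"wy": 0,"wz": 0,"grip": 15},{"x": 0,"y": 0,"z": 0,"wx": 0,"wy": 0,"wz": 0,"grip": 15}]'

```text
time_s: 14.18
tcp_pos: [540.9, -312.9, 226.5]
ee_rot: [0.0, 0.259, 0.966, -0.0]
force: [-2.7, 1.2, 5.1]
grip_width: 0.292
finger_force: 90.7
```

Request:
servo_tool --plan '[{"x": 0,"y": 0,"z": 0.8,"wx": 0,"wy": 0,"wz": 0,"grip": 15},{"x": 0,"y": 0,"z": 0.8,"wx": 0,"wy": 0,"wz": 0,"grip": 15},{"x": 0,"y": 0,"z": 0,"wx": 0,"wy": 0,"wz": 0,"grip": 15}]'

```text
time_s: 14.55
tcp_pos: [541.1, -312.9, 226.4]
ee_rot: [0.0, 0.259, 0.966, -0.0]
force: [-4.9, 3.0, 9.8]
grip_width: 0.29
finger_force: 91.6
```

Request:
servo_tool --plan '[{"x": 0,"y": 0,"z": 0.8,"wx": 0,"wy": 0,"wz": 0,"grip": 15},{"x": 0,"y": 0,"z": 0.8,"wx": 0,"wy": 0,"wz": 0,"grip": 15},{"x": 0,"y": 0,"z": 0,"wx": 0,"wy": 0,"wz": 0,"grip": 15}]'

```text
time_s: 14.92
tcp_pos: [541.2, -313.0, 226.4]
ee_rot: [0.0, 0.259, 0.966, -0.0]
force: [-6.4, 4.3, 16.1]
grip_width: 0.292
finger_force: 92.3
```

Contact is solid. I unload slightly, release, and look before raising.

Request:
servo_tool --plan '[{"x": 0,"y": 0,"z": -1.5,"wx": 0,"wy": 0,"wz": 0,"grip": 15},{"x": 0,"y": 0,"z": 0,"wx": 0,"wy": 0,"wz": 0,"grip": 15},{"x": 0,"y": 0,"z": 0,"wx": 0,"wy": 0,"wz": 0,"grip": 35},{"x": 0,"y": 0,"z": 0,"wx": 0,"wy": 0,"wz": 0,"grip": 50},{"x": 0,"y": 0,"z": 0,"wx": 0,"wy": 0,"wz": 0,"grip": 70},{"x": 0,"y": 0,"z": 0,"wx": 0,"wy": 0,"wz": 0,"grip": 85},{"x": 0,"y": 0,"z": 0,"wx": 0,"wy": 0,"wz": 0,"grip": 85},{"x": 0,"y": 0,"z": 0,"wx": 0,"wy": 0,"wz": 0,"grip": 85}]' --squeeze 20

```text
time_s: 15.92
tcp_pos: [540.7, -312.7, 223.2]
ee_rot: [-0.0, 0.259, 0.966, 0.0]
force: [0.0, -0.9, -0.5]
grip_width: 0.996
finger_force: 0.0
```

Request:
servo_tool --plan '[{"x": 0,"y": 0,"z": -15,"wx": 0,"wy": 0,"wz": 0,"grip": 85},{"x": 0,"y": 0,"z": -30,"wx": 0,"wy": 0,"wz": 0,"grip": 85},{"x": 0,"y": 0,"z": -40,"wx": 0,"wy": 0,"wz": 0,"grip": 85},{"x": 0,"y": 0,"z": -40,"wx": 0,"wy": 0,"wz": 0,"grip": 85},{"x": 0,"y": 0,"z": 0,"wx": 0,"wy": 0,"wz": 0,"grip": 85},{"x": 0,"y": 0,"z": 0,"wx": 0,"wy": 0,"wz": 0,"grip": 85}]'

```text
time_s: 16.68
tcp_pos: [540.5, -312.5, 348.5]
ee_rot: [0.0, 0.259, 0.966, -0.0]
force: [0.6, -0.5, -0.9]
grip_width: 0.998
finger_force: 0.0
```

```bash
python3 - <<'E'
from station import monitor,cams
from h import *
s=monitor.observe();print(s["time_s"],s["tcp_pos"],s["force"])
S=cams.camera("side");W=cams.camera("wrist")
a=np.zeros((600,800,3),np.uint8);a[:480,:400]=cv2.resize(S["image"][225:321,245:325],None,fx=5,fy=5,interpolation=2)
a[:300,400:]=cv2.resize(W["image"],(400,300));cv2.imwrite("pics/p5.png",a)
t=np.radians(np.arange(0,360,3))
for zf in(64,68,72):
  for r,z in((30,zf),(20,zf),(20,zf+55)):
    p=proj(S,np.c_[540.2+r*np.cos(t),-312.3+r*np.sin(t),0*t+z]);print(zf,r,z,((p.min(0)-[245,225])*5).round(),((p.max(0)-[245,225])*5).round())
E
```

```text
16.675 [ 540.54766426 -312.547654    348.48750599] [ 0.59428382 -0.46997975 -0.88509123]
64 30 64 [208. 257.] [319. 352.]
64 20 64 [227. 272.] [301. 336.]
64 20 119 [234. 217.] [310. 281.]
68 30 68 [209. 253.] [320. 349.]
68 20 68 [227. 268.] [302. 332.]
68 20 123 [234. 212.] [311. 277.]
72 30 72 [209. 249.] [321. 345.]
72 20 72 [228. 264.] [302. 328.]
72 20 127 [235. 208.] [312. 273.]
```

View pics/p5.png

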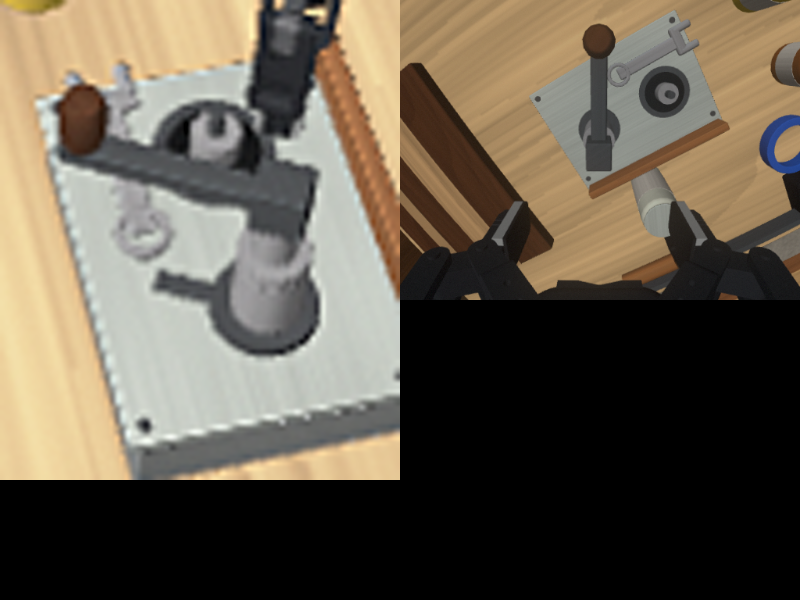

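The crank is on the spindle, with its socket inside the flange outline (bottom at rows ≈332 and ≈350) and its arm over the pointer. One numeric check that it sits flush.

```bash
python3 - <<'E'
from station import monitor,cams
from h import *
S=cams.camera("side");W=cams.camera("wrist");g=cv2.cvtColor(S["image"],cv2.COLOR_BGR2GRAY);w=cv2.cvtColor(W["image"],cv2.COLOR_BGR2GRAY)
for c in(294,296,298,300): print(c,g[280:300,c].tolist())
for r in(276,280,284): print(r,g[r,284:314].tolist())
# row predictions at those columns
t=np.radians(np.arange(0,360,.5))
for z in(64,66,68,70):
  o=[]
  for r in(20,30):
    p=proj(S,np.c_[540.2+r*np.cos(t),-312.3+r*np.sin(t),0*t+z]);o.append([p[abs(p[:,0]-c)<.3,1].max().round(1) for c in(294,296,298,300)])
  print(z,o)
# wrist: head top corners, knob, flange rim
for r in(60,90,120,150,190,200,210): print(r,w[r,225:285].tolist())
print(w[160:225,255].tolist())
pickle.dump((S,W,monitor.observe()),open("p6.pkl","wb"))
E
```

```text
294 [160, 160, 155, 158, 157, 157, 156, 154, 156, 156, 120, 85, 81, 81, 64, 92, 194, 205, 199, 195]
296 [162, 153, 153, 149, 150, 148, 147, 145, 143, 144, 146, 116, 87, 82, 76, 53, 156, 200, 198, 198]
298 [162, 145, 140, 146, 143, 142, 140, 138, 136, 133, 134, 106, 85, 84, 77, 47, 159, 208, 206, 198]
300 [165, 139, 128, 135, 130, 125, 122, 119, 116, 112, 111, 77, 77, 85, 71, 36, 199, 206, 199, 200]
276 [203, 204, 198, 197, 199, 200, 205, 191, 159, 158, 166, 160, 157, 152, 145, 136, 124, 109, 84, 95, 152, 162, 162, 175, 203, 202, 201, 203, 202, 204]
280 [178, 186, 195, 206, 124, 75, 71, 109, 149, 160, 160, 150, 162, 156, 162, 163, 165, 163, 139, 138, 108, 82, 83, 181, 209, 201, 200, 202, 203, 202]
284 [83, 77, 79, 80, 82, 80, 73, 144, 158, 157, 157, 154, 150, 148, 143, 135, 130, 117, 103, 93, 90, 82, 81, 76, 79, 217, 204, 198, 201, 201]
64 [[np.float64(291.3), np.float64(292.0), np.float64(292.2), np.float64(292.1)], [np.float64(294.8), np.float64(295.3), np.float64(295.5), np.float64(295.4)]]
66 [[np.float64(290.9), np.float64(291.6), np.float64(291.8), np.float64(291.7)], [np.float6
[... 1859 characters left out ...]
 67, 67, 65, 63, 65, 64, 63, 64, 66, 63, 66, 65, 63, 64, 63, 64, 65, 65, 65, 65, 63, 56, 48, 121, 145, 144, 144, 145, 145, 146, 149, 147, 147, 147, 147, 147, 144]
210 [141, 143, 143, 143, 141, 141, 139, 141, 140, 140, 140, 141, 113, 76, 66, 67, 65, 65, 67, 65, 66, 65, 65, 64, 66, 67, 67, 65, 64, 63, 63, 63, 64, 64, 65, 65, 65, 65, 65, 66, 64, 63, 62, 61, 56, 60, 125, 148, 149, 147, 147, 147, 147, 147, 148, 148, 149, 145, 143, 144]
[64, 63, 64, 63, 66, 66, 65, 65, 63, 62, 62, 65, 63, 65, 65, 65, 62, 66, 63, 61, 57, 53, 54, 53, 61, 62, 67, 64, 63, 66, 64, 62, 64, 65, 66, 65, 66, 61, 64, 62, 64, 64, 65, 64, 64, 65, 66, 64, 64, 64, 63, 63, 65, 64, 63, 64, 67, 64, 63, 67, 123, 148, 146, 146, 146]
```

```bash
python3 - <<'E'
from h import *
S,W,s=pickle.load(open("p6.pkl","rb"))
print(onz(W,253.9,201.8,185),onz(W,253.6,120,175)-onz(W,253.8,165,175))
p=onz(W,237.2,201,185)-onz(W,270.4,201,185);q=onz(W,255,183.8,185)-onz(W,255,219.8,185)
print(np.linalg.norm(p),np.linalg.norm(q),np.degrees(np.arctan2(q[1],q[0])))
print(flange:=None)
for z in(68,): print([onz(W,u,150,z) for u in(232.5,276.8)])
E
```

```text
[ 540.19033167 -312.88703138  185.        ] [-29.71870539  17.0405052    0.        ]
25.55056364094934 29.52258722335291 149.98646158277404
None
[array([ 512.6647392 , -324.61361628,   68.        ]), array([ 537.0439666, -282.415258 ,   68.       ])]
```

The head sits over the flange axis, its size matches z=185, and the arm is at 150°, matching the pointer. I'm handing in.

```bash
python3 -c "
from station import r
print(r.job_done())"
```

```text
the job is handed in; nothing more can be done
None
```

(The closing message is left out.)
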